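Make up two microscope kits

ROBOT

A 6-joint arm with a two-finger parallel gripper is mounted at the origin on the work surface. World frame = base frame: x ahead of the robot, y to its left, z up, the work surface at z = 0. Lengths are in m, angles in degrees, forces in N, time in s.
With the tool pointing down it reaches from about 0.25 to 0.725 m from the base axis. Payload 9.7 kg.
Tool frame: the origin (TCP) lies midway between the tips of the shut fingers; the grasp point (between the pads) lies 19 mm behind it; z points along the fingers, y is the line along which they close (so a half turn about z gives the same grasp; the last joint's range is limited). The gripper opens to 85 mm and grips with 20 to 120 N. Pads are 22 mm wide; open, the fingers measure 114 mm over their backs; the gripper's body (76 mm by 85 mm) begins 54 mm behind the grasp point. The pads swing forward as they close: fully open they stand 13 mm farther back than shut.
Start: joints at [63.942, 4.979, 10.078, 95.1, 0, 90], TCP at [0.242, 0.494, 0.231] pointing down, gripper open.
Joint ranges: [-179.16, 179.16], [-48.56, 103.87], [-65.8, 70.77], [-126.05, 130.52], [-82.76, 87.17], [-180, 180]. Speed limits (degrees/s): [127.2, 127.2, 147.25, 180, 180, 180].

INTERFACE

Orientations are given as [roll, pitch, yaw] about the fixed x, y, z axes, in that order (R = Rz(yaw) Ry(pitch) Rx(roll)).
In Python, from workcell import * gives the robot as it stands.
- The arm moves only by the tool servo_tool, never from a script. Its argument "moves" is a list of rows, each a list of 4 numbers: the shift along the world's x, y, z in shares of 50 cm (1.0 is 50 cm), then the turn about the world's z in parts of the range, where 1.0 means 4 rad. A call has 1 to 20 rows; each row is the pose to reach, as a shift and turn from the pose commanded when the call began; what a row does not reach only later rows make up. A row lasts 1/12 s, in which the tool goes at most 41.7 mm and 7.16 degrees, less where a joint would pass 70% of its speed; a pose out of reach is approached as far as the arm can. A shift or turn number past 1, either way, is cut back to 1. A call with a gripper value outside its range is refused whole. "claw" is the closure, from 0 (fully open) to 1 (shut), set as the call begins (left out, the last holds). The fingers move at their own pace and stop on an object; "force" is the grip in N (left out, the last holds). Time passes only in rows, so rows that repeat a pose let the fingers close. It gives the time, the measured TCP pose, the force, the opening and the grip force at its end, in the units of the state.
- get_obs(): the state, without advancing time (a new reading comes with each control period).
- camera(name): name is "scene" or "side" or "wrist"; returns the picture (384x512x3 uint8, red, green, blue); there is no depth.
- get_calibration(name): a dict with "fx", "fy", "cx", "cy" (pixels), "k1" (the pictures are not rectified: a ray, as slopes to the right and down, at radius r is drawn at 1 + k1 r^2 times it, then the intrinsics apply), "rvec" (rotation vector, rad) and "tvec" (3), from world to camera coordinates, as OpenCV has them; the wrist camera has in their place "tool_from_camera" (4x4, takes a point from camera to tool coordinates, whose origin is the TCP and whose axes are the flange's). Camera axes: x right, y down, z forward; pixel columns grow to the right and rows downward; lengths in m; the calibration is good to about 2 mm. A picture is of the moment at which its call begins: read the wrist's pose just before it. get_calibration takes no time and is no camera call.
- job_done(): hands the job in; it is judged then, once.
The state is a dict: "time": time; "q": joint angles; "qd": joint speeds; "joint_efforts": joint torques, N m; "ee_pos": TCP position; "tcp_rot": TCP orientation; "wrist_force": force on the tool from outside, world axes, zero at the start; "torque": the same for the moment, N m; "opening": finger opening in m; "grasp_force": force on a finger pad.
Only numpy, scipy, OpenCV 4.12 (cv2) and the standard library are available. Lean on these libraries where they do the work, as an engineer would, in place of code of your own. Each camera call takes 0.05 s, during which the arm holds its last target. There are 200 camera calls.

TASK

Make up the two microscope kits from the stock on the grey mat: the orange tray gets the brass specimen (black resin), the copper specimen (green resin) and the yellow-banded lens; the white tray gets the steel specimen (red resin) and the light-blue-banded lens. Stand each lens in its tray's foam-floored pocket and each specimen in a plain pocket of its own, upright on the pocket floor, setting things down rather than dropping them. Leave the rest of the stock standing where it is.

Things in the scene. Friction and masses are not known exactly. Their poses are not given: they have to be found in the camera images.
- tray_orange: Orange plastic kit tray, fixed, 186 (x) x 70 mm, finger tab +11 mm at each short end; origin at centre of underside, z up. Three pockets at x = -61, 0, +61 mm (y = 0), each 58 (x) x 64 mm inside; floor 3 mm, rim and 3 mm dividers 9 mm above the bench. Pocket at x = -61: black foam floor, for a lens; the other two: plain floor, for specimens.
- tray_white: White plastic kit tray, fixed, 186 (x) x 70 mm, finger tab +11 mm at each short end; origin at centre of underside, z up. Three pockets at x = -61, 0, +61 mm (y = 0), each 58 (x) x 64 mm inside; floor 3 mm, rim and 3 mm dividers 9 mm above the bench. Pocket at x = -61: black foam floor, for a lens; the other two: plain floor, for specimens.
- mount_brass: Specimen mount: upright cylinder of black resin, 38 mm diameter, 25 mm high, about 70 g, a 19 mm square of yellow brass in its polished top face. Origin at centre of underside, z up. Starts on the stock mat. Mat: grey, 290 mm square, fixed, its top 3 mm above the bench; neighbours on it are 70 mm or more apart, centre to centre.
- mount_copper: Specimen mount: upright cylinder of green resin, 38 mm diameter, 25 mm high, about 70 g, a 23 mm round of reddish copper in its polished top face. Origin at centre of underside, z up. Starts on the stock mat.
- mount_steel: Specimen mount: upright cylinder of red resin, 38 mm diameter, 25 mm high, about 70 g, a 26 x 12 mm bar of grey steel in its polished top face. Origin at centre of underside, z up. Starts on the stock mat.
- lens_yellow: Microscope lens, about 160 g, nose up in its black base cap (38 mm diameter, 0 to 10 mm height); steel barrel 33 mm diameter at 10 to 34 mm, grip here; yellow band and cone at 34 to 43 mm; nose 18 mm wide, top at 49 mm. Origin at centre of cap's underside, z up. Starts on the stock mat.
- lens_blue: Microscope lens, about 160 g, nose up in its black base cap (38 mm diameter, 0 to 10 mm height); steel barrel 33 mm diameter at 10 to 34 mm, grip here; light-blue band and cone at 34 to 43 mm; nose 18 mm wide, top at 49 mm. Origin at centre of cap's underside, z up. Starts on the stock mat.
- mount_spare: Specimen mount: upright cylinder of ivory-white resin, 38 mm diameter, 25 mm high, about 70 g, a 26 x 10 mm bar of aluminium in its polished top face. Origin at centre of underside, z up. Starts on the stock mat. Not wanted in either kit: stays where it is.
- lens_red: Microscope lens, about 160 g, nose up in its black base cap (38 mm diameter, 0 to 10 mm height); steel barrel 33 mm diameter at 10 to 34 mm, grip here; red band and cone at 34 to 43 mm; nose 18 mm wide, top at 49 mm. Origin at centre of cap's underside, z up. Starts on the stock mat. Not wanted in either kit: stays where it is.
- eyepiece: Microscope eyepiece standing upright: steel tube 30 mm diameter up to 16 mm height, then a black body 36 mm diameter up to 42 mm, with a violet-tinted lens in its top. About 120 g. Origin at the centre of its underside, z up. It stands on the stock mat; not wanted in either kit: stays where it is.

How it is judged:
By the outcome, as a careful person would: the job done as asked, in the order asked, and still so for the second after the job is handed in, with the robot touching nothing.
It also fails if it takes over 120 s, if anything falls off the work surface, if the arm or the gripper's body presses on something with over 40 N, if the wrist force passes 120 N, or if a joint passes its speed limit or range.

## Working session

There is one attempt and no reset: what is moved stays moved. The work goes in short steps, Python scripts to look and compute and a tool call to move; the robot and the scene stay as the last step left them, time stands still between calls to the robot, and variables do not carry over. Pictures are saved under pics/ and viewed, at most 14 in all, crops included, and the job is handed in when it is done.

Besides the shell and the picture viewer there is one more tool, called after "Call:" by a JSON object that holds its "fn" and its "kwargs". servo_tool: Moves the arm, as the interface text tells. Its arguments: {"type":"object","properties":{"moves":{"type":"array","items":{"type":"array","items":{"type":"number"}}},"claw":{"type":"number"},"force":{"type":"number"}},"required":["moves"]}

```bash
ls; mkdir -p pics; cat > h.py <<'E'
from workcell import *
import numpy as np, cv2
from scipy.spatial.transform import Rotation as R
def snap(n,f):
    o=get_obs(); im=camera(n); cv2.imwrite('pics/'+f+'.png',im[:,:,::-1]); np.save('pics/'+f+'.npy',im); return im,o
def ray(n,uv,o=None):
    c=get_calibration(n); K=np.array([[c['fx'],0,c['cx']],[0,c['fy'],c['cy']],[0,0,1]])
    d=(np.array(uv,float)-[c['cx'],c['cy']])/[c['fx'],c['fy']]
    rd=np.linalg.norm(d); r=rd
    for _ in range(30): r=rd/(1+c['k1']*r*r)
    d=np.append(d*(r/rd if rd>0 else 1),1)
    if 'rvec' in c:
        Rm=cv2.Rodrigues(np.array(c['rvec'],float))[0]; t=np.array(c['tvec'],float).ravel()
        return -Rm.T@t, Rm.T@d
    T=np.array(c['tool_from_camera']); Rt=R.from_euler('xyz',o['tcp_rot'],degrees=True).as_matrix()
    return Rt@T[:3,3]+o['ee_pos'], Rt@T[:3,:3]@d
def onz(n,uv,z,o=None):
    p,d=ray(n,uv,o); return p+d*(z-p[2])/d[2]
E
python3 - <<'E'
from h import *
for n in('scene','side','wrist'):
    im,o=snap(n,n+'0'); c=get_calibration(n); print(n,c)
    if n!='wrist': print(ray(n,(256,192)))
print(o)
a=np.vstack([np.load('pics/%s0.npy'%n) for n in('scene','side')])
E
```

```text
pics
scene {'fx': 399.6562691210462, 'fy': 399.6562691210462, 'cx': 250.36859312418446, 'cy': 196.54111734323013, 'k1': -0.08819598065633166, 'rvec': array([ 1.30992696,  2.4381245 , -0.76835733]), 'tvec': array([ 0.3257563 , -0.36505458,  1.25806518])}
(array([1.01793037, 0.30224798, 0.83341102]), array([-0.48097769, -0.31805784, -0.81720704]))
side {'fx': 376.56127342641366, 'fy': 376.56127342641366, 'cx': 248.36543229762097, 'cy': 190.276224966733, 'k1': -0.11308519765118775, 'rvec': array([ 2.28018307, -0.55654805,  0.21299099]), 'tvec': array([-0.49791759,  0.20312797,  0.72371559])}
(array([ 0.28100285, -0.57013648,  0.63947552]), array([ 0.33275616,  0.63528913, -0.69721812]))
wrist {'fx': 287.0897395055763, 'fy': 287.0897395055763, 'cx': 257.5117276387544, 'cy': 190.23820447586613, 'k1': -0.052835319094881275, 'tool_from_camera': array([[-5.71452451e-04, -9.48207497e-01, -3.17651092e-01,
         8.08293413e-02],
       [ 9.99999641e-01, -3.43009184e-04, -7.75090571e-04,
         1.23906864e-03],
       [ 6.25989448e-04, -3.17651421e-01,  9.48207352e-01,
        -1.41963559e-01],
       [ 0.00000000e+00,  0.00000000e+00,  0.00000000e+00,
         1.00000000e+00]])}
{'time': 0.1, 'q': array([6.39432704e+01, 5.00585328e+00, 1.00396430e+01, 9.50986051e+01,
       1.33173175e-04, 9.00005438e+01]), 'qd': array([ 0.02200779, -0.00968582,  0.1411775 ,  0.03297154,  0.03746806,
        0.05896751]), 'joint_efforts': array([-3.65636345e-05, -5.21560407e+01,  4.65651512e+01,  1.59352727e-02,
       -5.64846943e-06,  7.93457353e-07]), 'ee_pos': array([0.24150623, 0.49392086, 0.23067988]), 'tcp_rot': array([-1.79935185e+02, -1.32557913e-04,  1.53942726e+02]), 'wrist_force': array([ 0.11956482, -0.09873768, -0.23527011]), 'torque': array([ 0.00970569,  0.09171387, -0.05179468]), 'grasp_force': 0.0, 'opening': 0.08503083862602898}
```

View pics/scene0.png

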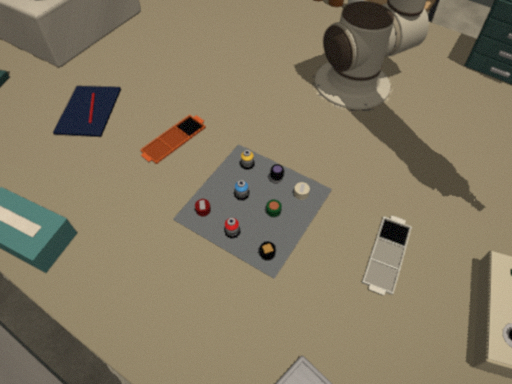

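View pics/wrist0.png

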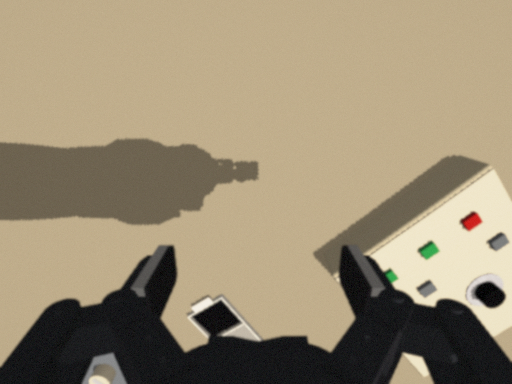

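The scene view shows the mat centred near (253,205). On it are the yellow lens (247,158), eyepiece (277,172), spare (302,189), blue lens (242,188), copper (274,208), steel (203,206), red lens (232,227) and brass (267,250). The orange tray is at (173,138) and the white tray at (390,255), with their black foam ends at (190,125) and (395,232). The wrist view shows only one end of the white tray, with its foam.

View pics/side0.png

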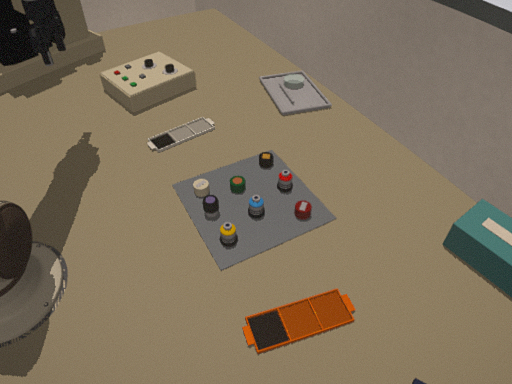

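```bash
python3 - <<'E'
from h import *
P=dict(yl=(247,153,.052),ep=(277,169,.045),sp=(302,188,.028),bl=(241,182,.052),cu=(274,207,.028),st=(203,205,.028),rl=(232,221,.052),br=(267,249,.028),wt=(388,256,.005),wf=(395,232,.005),ot=(174,138,.005),of=(190,126,.005))
for k,(u,v,z) in P.items(): p=onz('scene',(u,v),z); print(k,p.round(3),np.hypot(p[0],p[1]).round(3))
E
```

```text
yl [ 0.468 -0.089  0.052] 0.476
ep [0.466 0.001 0.045] 0.466
sp [0.471 0.078 0.028] 0.478
bl [ 0.553 -0.049  0.052] 0.555
cu [0.557 0.049 0.028] 0.559
st [ 0.646 -0.097  0.028] 0.654
rl [ 0.656 -0.003  0.052] 0.656
br [0.661 0.095 0.028] 0.668
wt [0.515 0.332 0.005] 0.613
wf [0.446 0.322 0.005] 0.55
ot [ 0.501 -0.317  0.005] 0.593
of [ 0.44  -0.308  0.005] 0.537
```

The side view agrees. It shows the mat at (253,205), the orange tray with its foam at the left end (268,328), and the white tray with its foam at (162,141). Next I'll measure from both views.

```bash
cat > meas.py <<'E'
from h import *
def proj(n,p):
    c=get_calibration(n); rv,t=np.array(c['rvec'],float),np.array(c['tvec'],float).ravel()
    K=np.array([[c['fx'],0,c['cx']],[0,c['fy'],c['cy']],[0,0,1]])
    return cv2.projectPoints(np.array([p],float),rv,t,K,np.array([c['k1'],0,0,0,0]))[0].ravel()
def big(m):
    n,l,s,_=cv2.connectedComponentsWithStats(m.astype(np.uint8)); return l==1+np.argmax(s[1:,4])
hues=dict(yl=(18,35),bl=(95,115),rl=[0],st=[0],cu=(35,85),br=(14,32))
G=dict(yl=(.468,-.089),bl=(.553,-.049),rl=(.656,-.003),st=(.646,-.097),cu=(.557,.049),br=(.661,.095))
def obj(n,im,k):
    z=.043 if k[1]=='l' else (.028 if k=='br' else .0155)
    u,v=proj(n,[*G[k],z]); hsv=cv2.cvtColor(im,cv2.COLOR_RGB2HSV).astype(int)
    yy,xx=np.mgrid[:384,:512]; w=(abs(xx-u)<15)&(abs(yy-v)<15)
    H=hsv[...,0]; h=hues[k]
    hm=((H<12)|(H>168)) if len(h)==1 else ((H>=h[0])&(H<=h[1]))
    if k=='cu': hm|=(H<15)
    m=w&hm&(hsv[...,1]>90)&(hsv[...,2]>(70 if k=='br' else 25))
    ys,xs=np.nonzero(big(m)); hull=cv2.convexHull(np.c_[xs,ys].astype(np.float32)); M=cv2.moments(hull)
    return onz(n,(M['m10']/M['m00'],M['m01']/M['m00']),z),m.sum()
def tray(n,im,k):
    hsv=cv2.cvtColor(im,cv2.COLOR_RGB2HSV).astype(int); p=proj(n,[*((.50,-.317) if k=='o' else (.515,.332)),.006])
    yy,xx=np.mgrid[:384,:512]; w=(abs(xx-p[0])<75)&(abs(yy-p[1])<60)
    if k=='o': m=w&(hsv[...,0]<14)&(hsv[...,1]>170)&(hsv[...,2]>90)
    else: m=w&(hsv[...,1]<45)&(hsv[...,2]>110)
    m=big(cv2.morphologyEx(m.astype(np.uint8),cv2.MORPH_CLOSE,np.ones((3,3))))
    ys,xs=np.nonzero(m); W=np.array([onz(n,q,.007)[:2] for q in zip(xs,ys)])
    return cv2.minAreaRect((W*1000).astype(np.float32)),m.sum()
E
python3 - <<'E'
from meas import *
for n in('scene','side'):
    im=np.load(f'pics/{n}0.npy')
    for k in G: p,a=obj(n,im,k); print(n,k,p[:2].round(4),a)
    for k in'ow': print(n,k,tray(n,im,k))
E
```

```text
scene yl [ 0.4699 -0.088 ] 82
scene bl [ 0.5599 -0.0449] 76
scene rl [ 0.6596 -0.0035] 109
scene st [ 0.6461 -0.1018] 169
scene cu [0.5521 0.0445] 174
scene br [0.6588 0.0949] 86
scene o (((501.68304443359375, -317.10821533203125), (70.951904296875, 204.678466796875), 81.14338684082031), np.int64(1013))
scene w (((508.2181396484375, 328.2423095703125), (207.8246307373047, 70.66014099121094), 8.879735946655273), np.int64(1806))
side yl [ 0.4619 -0.0971] 119
side bl [ 0.5505 -0.0538] 92
side rl [ 0.6511 -0.0118] 90
side st [ 0.6452 -0.102 ] 213
side cu [0.5522 0.0468] 148
side br [0.6581 0.0952] 45Traceback (most recent call last):
  File "<stdin>", line 5, in <module>
  File "meas.py", line 26, in tray
    ys,xs=np.nonzero(m); W=np.array([onz(n,q,.007)[:2] for q in zip(xs,ys)])
                                     ~~~^^^^^^^^^^
  File "h.py", line 18, in onz
    p,d=ray(n,uv,o); return p+d*(z-p[2])/d[2]
        ~~~^^^^^^^^
  File "h.py", line 7, in ray
    c=get_calibration(n); K=np.array([[c['fx'],0,c['cx']],[0,c['fy'],c['cy']],[0,0,1]])
ValueError: time passes only in moves, steps and waits
```

```bash
sed -i 's/^import numpy/_gc=get_calibration\n_C={}\ndef get_calibration(n):\n    if n not in _C: _C[n]=_gc(n)\n    return _C[n]\nimport numpy/' h.py; sed -i '1a from h import get_calibration' meas.py
python3 - <<'E'
from meas import *
I={n:np.load(f'pics/{n}0.npy') for n in('scene','side')}
for k in('yl','bl','rl'):
    A=np.zeros((3,3));b=np.zeros(3)
    for n in I:
        q=obj(n,I[n],k)[0]; c=ray(n,(250,190))[0]; d=q-c; d/=np.linalg.norm(d); M=np.eye(3)-np.outer(d,d); A+=M;b+=M@c
    print(k,np.linalg.solve(A,b).round(4))
for k in'ow': print(k,tray('side',I['side'],k))
E
```

```text
yl [ 0.4644 -0.0915  0.0356]
bl [ 0.5546 -0.0478  0.0353]
rl [ 0.6559 -0.0058  0.036 ]
o (((499.54046630859375, -321.51153564453125), (72.60445404052734, 208.5516815185547), 80.84773254394531), np.int64(2994))
w (((506.56005859375, 327.4785461425781), (207.1567840576172, 74.97616577148438), 9.088963508605957), np.int64(649))
```

Careful with the scale: shifts go in shares of 50 cm and turns go in shares of 4 rad. That gives: 41.7 cm / 50 = 0.834, -39.9 cm / 50 = -0.798, -2.843 rad / 4 = -0.7108.

Call:
{"fn": "servo_tool", "kwargs": {"moves": [[0.834,-0.798,0,-0.7108],[0.834,-0.798,0,-0.7108],[0.834,-0.798,0,-0.7108],[0.834,-0.798,0,-0.7108],[0.834,-0.798,0,-0.7108],[0.834,-0.798,0,-0.7108],[0.834,-0.798,0,-0.7108],[0.834,-0.798,0,-0.7108],[0.834,-0.798,0,-0.7108],[0.834,-0.798,0,-0.7108],[0.834,-0.798,0,-0.7108],[0.834,-0.798,0,-0.7108],[0.834,-0.798,0,-0.7108],[0.834,-0.798,0,-0.7108],[0.834,-0.798,-0.06,-0.7108],[0.834,-0.798,-0.12,-0.7108],[0.834,-0.798,-0.18,-0.7108],[0.834,-0.798,-0.22,-0.7108],[0.834,-0.798,-0.22,-0.7108],[0.834,-0.798,-0.22,-0.7108]], "claw": 0, "force": 40}}

```text
time: 1.82
ee_pos: [0.6575, 0.0949, 0.1186]
tcp_rot: [-180.0, 0.2, 10.3]
wrist_force: [0.4, -0.1, 0.7]
opening: 0.0855
grasp_force: 0.0
```

To row units: -1 cm / 50 = -0.02, -0.5 cm / 50 = -0.01, -0.34 rad / 4 = -0.085.

Call:
{"fn": "servo_tool", "kwargs": {"moves": [[0,0,-0.01,-0.03],[0,0,-0.02,-0.06],[0,0,-0.02,-0.085],[0,0,-0.02,-0.085]]}}

```text
time: 2.15
ee_pos: [0.6596, 0.0274, 0.1108]
tcp_rot: [-176.4, 0.3, 0.9]
wrist_force: [-0.0, -0.2, 0.5]
opening: 0.0852
grasp_force: 0.0
```

```bash
python3 - <<'E'
from h import *
im,o=snap('wrist','w1'); print(o['ee_pos'],o['tcp_rot'],o['q'])
E
```

```text
[0.65955213 0.02737123 0.11075486] [-176.43344122    0.33868238    0.88508908] [  0.83750085  19.84577186  14.1403396   84.63621607   3.56627625
 179.95232027]
```

View pics/w1.png

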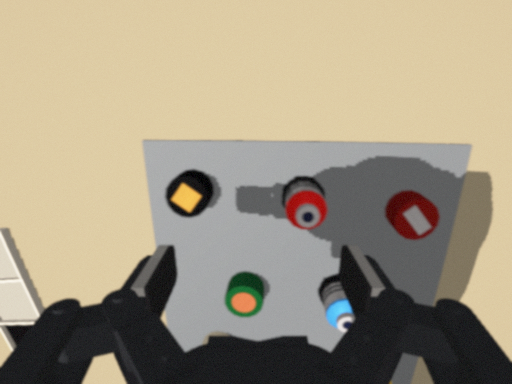

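The wrist view shows brass (188,195), red lens (305,205), steel (412,215), copper (243,295) and blue lens (338,305), all standing. Joint 6 has run into its 180° limit, so I'll turn back the other way to the equivalent yaw of 171°.

To row units: 1 cm / 50 = 0.02, 2.4 rad / 4 = 0.6.

Call:
{"fn": "servo_tool", "kwargs": {"moves": [[0,0,0.02,0.03],[0,0,0.02,0.06],[0,0,0.02,0.09],[0,0,0.02,0.12],[0,0,0.02,0.15],[0,0,0.02,0.18],[0,0,0.02,0.21],[0,0,0.02,0.24],[0,0,0.02,0.27],[0,0,0.02,0.3],[0,0,0.02,0.33],[0,0,0.02,0.36],[0,0,0.02,0.39],[0,0,0.02,0.42],[0,0,0.02,0.45],[0,0,0.02,0.48],[0,0,0.02,0.51],[0,0,0.02,0.54],[0,0,0.02,0.57],[0,0,0.02,0.6]]}}

```text
time: 3.87
ee_pos: [0.66, 0.029, 0.1217]
tcp_rot: [-176.5, 0.3, 138.9]
wrist_force: [-0.2, 0.7, -0.8]
opening: 0.0855
grasp_force: 0.0
```

To row units: 10 cm / 50 = 0.2, 9 cm / 50 = 0.18, -0.855 rad / 4 = -0.2138.

Call:
{"fn": "servo_tool", "kwargs": {"moves": [[0.02,0,0.02,-0.03],[0.04,0,0.04,-0.06],[0.06,0,0.06,-0.09],[0.08,0,0.08,-0.12],[0.1,0,0.1,-0.15],[0.1,0,0.1,-0.18],[0.1,0,0.1,-0.2138],[0.1,0,0.1,-0.2138],[0.14,0,0.1,-0.2138],[0.16,0,0.1,-0.2138],[0.18,0,0.1,-0.2138],[0.2,0,0.1,-0.2138]]}}

```text
time: 4.87
ee_pos: [0.7602, 0.0289, 0.1714]
tcp_rot: [-176.5, 0.3, 89.8]
wrist_force: [0.2, 0.3, 0.7]
opening: 0.0855
grasp_force: 0.0
```

```bash
python3 -c "
from h import *
o=get_obs();print(o['time'],o['ee_pos'],o['tcp_rot'],o['q'])"
```

```text
4.8667 [0.7601548  0.02894503 0.17144779] [-176.50078615    0.26187093   89.81607863] [  2.223452    42.41828306  52.89202942 103.98087473  -0.11426076
  92.41887056]
```

To row units: 6 cm / 50 = 0.12, 5 cm / 50 = 0.1.

Call:
{"fn": "servo_tool", "kwargs": {"moves": [[0.02,0,0,0],[0.04,0,0,0],[0.06,0,0,0],[0.08,0,0,0],[0.1,0,0,0],[0.12,0,0,0]]}}

```text
time: 5.37
ee_pos: [0.806, 0.0284, 0.1619]
tcp_rot: [-177.4, 0.2, 89.7]
wrist_force: [0.4, 0.7, -0.2]
opening: 0.0854
grasp_force: 0.0
```

```bash
python3 -c "
from h import *
o=get_obs();print(o['time'],o['ee_pos'],o['tcp_rot'],o['q'])"
```

```text
5.3667 [0.80599379 0.02837748 0.16193385] [-177.36937837    0.22811039   89.71676072] [  2.05892089  53.95602839  70.64766623 109.32938828  -0.12021122
  92.35016531]
```

Call:
{"fn": "servo_tool", "kwargs": {"moves": [[0.02,0,0,0],[0.04,0,0,0],[0.06,0,0,0],[0.08,0,0,0],[0.08,0,0,0]]}}

```text
time: 5.78
ee_pos: [0.8234, 0.0272, 0.1519]
tcp_rot: [-179.0, 0.2, 89.6]
wrist_force: [-0.0, 0.5, 0.2]
opening: 0.0855
grasp_force: 0.0
```

To row units: 2.4 cm / 50 = 0.048, 2 cm / 50 = 0.04.

Call:
{"fn": "servo_tool", "kwargs": {"moves": [[0.02,0,0,0],[0.04,0,0,0],[0.048,0,0,0],[0.048,0,0,0]]}}

```text
time: 6.12
ee_pos: [0.8333, 0.0267, 0.1442]
tcp_rot: [-179.8, 0.1, 89.5]
wrist_force: [-0.4, -0.4, -0.5]
opening: 0.0856
grasp_force: 0.0
```

To row units: -17.5 cm / 50 = -0.35, 6.8 cm / 50 = 0.136, 1.42 rad / 4 = 0.355.

Call:
{"fn": "servo_tool", "kwargs": {"moves": [[-0.08,0.03,0,0.03],[-0.16,0.06,0,0.06],[-0.24,0.09,0,0.09],[-0.32,0.12,0,0.12],[-0.35,0.136,0,0.15],[-0.35,0.136,0,0.18],[-0.35,0.136,0,0.21],[-0.35,0.136,0,0.24],[-0.35,0.136,-0.02,0.27],[-0.35,0.136,-0.04,0.3],[-0.35,0.136,-0.08,0.33],[-0.35,0.136,-0.1,0.355],[-0.35,0.136,-0.1,0.355],[-0.35,0.136,-0.1,0.355]]}}

```text
time: 7.28
ee_pos: [0.6576, 0.0947, 0.0942]
tcp_rot: [-179.8, 0.0, 171.2]
wrist_force: [-0.6, -0.2, 0.3]
opening: 0.0851
grasp_force: 0.0
```

```bash
python3 - <<'E'
from h import *
im,o=snap('wrist','w2'); print(o['ee_pos'],o['tcp_rot'],o['q'])
hsv=cv2.cvtColor(im,cv2.COLOR_RGB2HSV).astype(int)
m=(hsv[...,0]>=10)&(hsv[...,0]<=32)&(hsv[...,1]>140)&(hsv[...,2]>120)
n,l,s,c=cv2.connectedComponentsWithStats(m.astype(np.uint8))
for i in range(1,n):
    if s[i,4]>60: print(s[i],c[i],onz('wrist',c[i],.028,o))
E
```

```text
[0.65764484 0.09472761 0.09420112] [-1.79828592e+02  4.85746100e-02  1.71217205e+02] [ 8.27294773 20.23649869 12.87525276 82.64259021 -0.17811635 17.0558213 ]
[146  52  34  36 957] [162.45872518  69.27168234] [0.55153514 0.04636386 0.028     ]
[243 189  30  29 526] [257.50190114 203.1730038 ] [0.65756531 0.0953184  0.028     ]
```

View pics/w2.png

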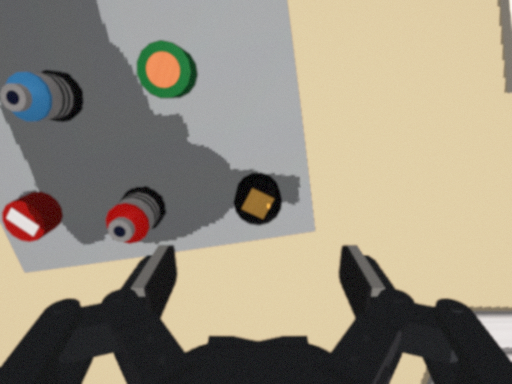

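The wrist view puts brass (257,203) at (0.6576, 0.0953) and copper (162,69) at (0.5515, 0.0464), in agreement with the fixed cameras. Brass sits midway between the fingers, so I'll go down and grip it.

Call:
{"fn": "servo_tool", "kwargs": {"moves": [[0,0.001,-0.05,0],[0,0.001,-0.1,0],[0,0.001,-0.15,0],[0,0.001,-0.168,0],[0,0.001,-0.168,0],[0,0.001,-0.168,0]], "claw": 0}}

```text
time: 7.83
ee_pos: [0.6585, 0.0953, 0.0119]
tcp_rot: [-179.9, 0.1, 170.8]
wrist_force: [0.5, 0.2, 0.4]
opening: 0.0853
grasp_force: 0.0
```

Call:
{"fn": "servo_tool", "kwargs": {"moves": [[0,0,0,0],[0,0,0,0],[0,0,0,0],[0,0,0,0],[0,0,0,0],[0,0,0,0],[0,0,0,0],[0,0,0,0]], "claw": 1, "force": 40}}

```text
time: 8.5
ee_pos: [0.6588, 0.0954, 0.0122]
tcp_rot: [-179.9, 0.2, 170.9]
wrist_force: [-0.7, -0.1, 5.1]
opening: 0.0367
grasp_force: 39.9
```

To row units: -42.4 cm / 50 = -0.848, -9.8 cm / 50 = -0.196.

Call:
{"fn": "servo_tool", "kwargs": {"moves": [[0,0,0.04,0],[0,0,0.1,0],[0,0,0.16,0],[-0.01,-0.06,0.18,0],[-0.03,-0.13,0.18,0],[-0.046,-0.2,0.18,0],[-0.062,-0.27,0.18,0],[-0.078,-0.34,0.18,0],[-0.094,-0.41,0.18,0],[-0.11,-0.48,0.18,0],[-0.126,-0.55,0.18,0],[-0.142,-0.62,0.18,0],[-0.158,-0.69,0.18,0],[-0.174,-0.76,0.18,0],[-0.19,-0.82,0.16,0],[-0.196,-0.848,0.12,0],[-0.196,-0.848,0.1,0],[-0.196,-0.848,0.1,0]]}}

```text
time: 10.0
ee_pos: [0.5585, -0.3285, 0.0578]
tcp_rot: [-180.0, -0.1, 170.8]
wrist_force: [0.6, 0.9, -1.5]
opening: 0.0363
grasp_force: 40.3
```

```bash
python3 - <<'E'
from meas import *
im,o=snap('wrist','w3'); print(o['ee_pos'],o['tcp_rot'],o['q'][5],o['opening'])
for n in('scene','side'): snap(n,n+'1')
E
```

```text
[ 0.55851441 -0.32854363  0.05783881] [-1.79958861e+02 -1.22322822e-01  1.70802950e+02] -21.23255500750936 0.0363393931490446
```

View pics/w3.png

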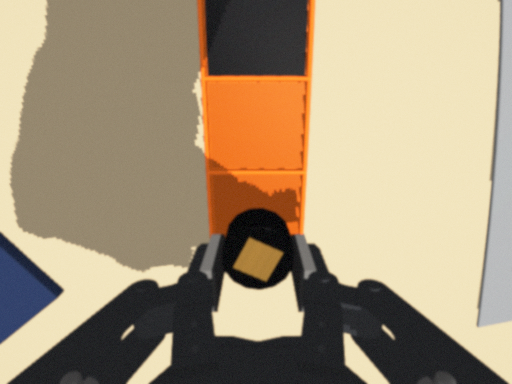

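The wrist view shows brass held between the fingers. The orange tray's dividers are at rows 172 (columns 207–304) and 77 (columns 204–310), square to the gripper, with the foam at the top.

```bash
python3 - <<'E'
from h import *
o=dict(ee_pos=np.array([.5585144,-.3285436,.0578388]),tcp_rot=[-179.9587,-.12232,170.80295])
for p in[(207,172),(304,172),(204,77),(310,77)]: print(onz('wrist',p,.009,o))
E
```

```text
[ 0.52352771 -0.35729983  0.009     ]
[ 0.53420235 -0.29145529  0.009     ]
[ 0.46309764 -0.34619089  0.009     ]
[ 0.47374092 -0.28075915  0.009     ]
```

To row units: -4.5 cm / 50 = -0.09, 0.15 cm / 50 = 0.003.

Call:
{"fn": "servo_tool", "kwargs": {"moves": [[0.003,-0.001,-0.02,0],[0.003,-0.001,-0.04,0],[0.003,-0.001,-0.06,0],[0.003,-0.001,-0.076,0],[0.003,-0.001,-0.084,0],[0.003,-0.001,-0.088,0],[0.003,-0.001,-0.09,0],[0.003,-0.001,-0.09,0]]}}

```text
time: 10.82
ee_pos: [0.5617, -0.3292, 0.0159]
tcp_rot: [-179.9, 0.1, 170.9]
wrist_force: [-0.1, -0.6, -0.9]
opening: 0.0365
grasp_force: 40.3
```

To row units: -0.35 cm / 50 = -0.007, -0.25 cm / 50 = -0.005.

Call:
{"fn": "servo_tool", "kwargs": {"moves": [[-0.002,0,-0.003,0],[-0.002,0,-0.005,0],[-0.002,0,-0.007,0],[-0.002,0,-0.007,0],[-0.002,0,-0.007,0]]}}

```text
time: 11.23
ee_pos: [0.5607, -0.3292, 0.0125]
tcp_rot: [-179.9, 0.1, 170.9]
wrist_force: [-0.7, -1.1, 0.4]
opening: 0.0364
grasp_force: 40.3
```

To row units: -0.05 cm / 50 = -0.001.

Call:
{"fn": "servo_tool", "kwargs": {"moves": [[0,0,-0.001,0],[0,0,-0.001,0],[0,0,-0.001,0]]}}

```text
time: 11.48
ee_pos: [0.5607, -0.3292, 0.0122]
tcp_rot: [-179.8, 0.1, 170.9]
wrist_force: [-2.0, -0.3, 3.2]
opening: 0.0367
grasp_force: 40.6
```

To row units: 8 cm / 50 = 0.16, 4 cm / 50 = 0.08.

Call:
{"fn": "servo_tool", "kwargs": {"moves": [[0,0,0,0],[0,0,0,0],[0,0,0,0],[0,0,0,0],[0,0,0,0],[0,0,0.02,0],[0,0,0.08,0],[0,0,0.16,0],[0,0,0.16,0]], "claw": 0}}

```text
time: 12.23
ee_pos: [0.5632, -0.3307, 0.1009]
tcp_rot: [-179.6, 0.7, 170.9]
wrist_force: [0.3, -0.6, 1.2]
opening: 0.0856
grasp_force: 0.0
```

```bash
python3 - <<'E'
from h import *
im,o=snap('wrist','w4'); print(o['ee_pos'],o['tcp_rot'],o['opening'])
E
```

```text
[ 0.56319448 -0.33068023  0.10091981] [-179.63281331    0.68135939  170.90373015] 0.08562097965561839
```

View pics/w4.png

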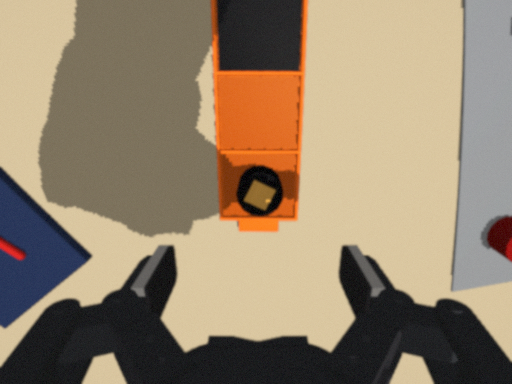

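Brass stands upright at (260,190), inside the far plain pocket. Next is copper.

To row units: 37.6 cm / 50 = 0.752, 37 cm / 50 = 0.74.

Call:
{"fn": "servo_tool", "kwargs": {"moves": [[0,0.06,0,0],[-0.004,0.14,0,0],[-0.006,0.22,0,0],[-0.008,0.3,0,0],[-0.01,0.38,0,0],[-0.012,0.46,0,0],[-0.014,0.54,0,0],[-0.016,0.62,0,0],[-0.018,0.69,0,0],[-0.018,0.74,0,0],[-0.018,0.752,-0.02,0],[-0.018,0.752,-0.04,0],[-0.018,0.752,-0.04,0],[-0.018,0.752,-0.04,0]]}}

```text
time: 13.45
ee_pos: [0.551, 0.0456, 0.0708]
tcp_rot: [-179.8, 0.0, 170.8]
wrist_force: [0.5, 0.1, 0.3]
opening: 0.0858
grasp_force: 0.0
```

```bash
python3 - <<'E'
from h import *
im,o=snap('wrist','w5'); print(o['ee_pos'],o['tcp_rot'])
hsv=cv2.cvtColor(im,cv2.COLOR_RGB2HSV).astype(int)
m=(hsv[...,0]<=15)&(hsv[...,1]>90)&(hsv[...,2]>60)
n,l,s,c=cv2.connectedComponentsWithStats(m.astype(np.uint8))
for i in range(1,n):
    if s[i,4]>150: print(s[i],c[i],onz('wrist',c[i],.028,o))
E
```

```text
[0.55099497 0.04562435 0.07076097] [-1.79805040e+02  7.12194989e-03  1.70847433e+02]
[242 201  32  31 766] [257.31592689 216.12402089] [0.55152266 0.04606011 0.028     ]
[194 330  34  18 252] [207.37301587 337.24206349] [ 0.6539707 -0.0128208  0.028    ]
```

Copper at (0.5515, 0.0461) is within 1 mm of the gripper centre, so I'll go down to TCP z of about 0.012 and grip.

To row units: -6 cm / 50 = -0.12, -5 cm / 50 = -0.1.

Call:
{"fn": "servo_tool", "kwargs": {"moves": [[0.001,0.001,-0.05,0],[0.001,0.001,-0.1,0],[0.001,0.001,-0.12,0],[0.001,0.001,-0.12,0],[0.001,0.001,-0.12,0]]}}

```text
time: 13.92
ee_pos: [0.5522, 0.0466, 0.0123]
tcp_rot: [-179.8, 0.1, 170.8]
wrist_force: [0.2, -1.0, -0.3]
opening: 0.0857
grasp_force: 0.0
```

Call:
{"fn": "servo_tool", "kwargs": {"moves": [[0,0,0,0],[0,0,0,0],[0,0,0,0],[0,0,0,0],[0,0,0,0],[0,0,0,0],[0,0,0,0]], "claw": 1}}

```text
time: 14.5
ee_pos: [0.5527, 0.0474, 0.0131]
tcp_rot: [-179.9, 0.2, 170.9]
wrist_force: [-1.1, -0.4, 4.7]
opening: 0.0363
grasp_force: 39.6
```

To row units: -36.6 cm / 50 = -0.732, -5.3 cm / 50 = -0.106.

Call:
{"fn": "servo_tool", "kwargs": {"moves": [[0,0,0.04,0],[0,0,0.1,0],[0,0,0.16,0],[-0.008,-0.06,0.18,0],[-0.018,-0.13,0.18,0],[-0.028,-0.2,0.18,0],[-0.038,-0.27,0.18,0],[-0.048,-0.34,0.18,0],[-0.058,-0.41,0.18,0],[-0.068,-0.48,0.18,0],[-0.078,-0.55,0.18,0],[-0.088,-0.62,0.18,0],[-0.098,-0.68,0.18,0],[-0.106,-0.72,0.14,0],[-0.106,-0.732,0.1,0],[-0.106,-0.732,0.08,0],[-0.106,-0.732,0.08,0],[-0.106,-0.732,0.08,0]]}}

```text
time: 16.0
ee_pos: [0.4991, -0.3179, 0.0519]
tcp_rot: [-179.9, 0.1, 170.9]
wrist_force: [0.0, 0.1, -0.1]
opening: 0.0362
grasp_force: 40.3
```

To row units: -3.85 cm / 50 = -0.077, -3.75 cm / 50 = -0.075.

Call:
{"fn": "servo_tool", "kwargs": {"moves": [[0,-0.002,-0.02,0],[0,-0.002,-0.04,0],[0,-0.002,-0.06,0],[0,-0.002,-0.068,0],[0,-0.002,-0.072,0],[0,-0.002,-0.075,0],[0,-0.002,-0.077,0],[0,-0.002,-0.077,0],[0,-0.002,-0.077,0]]}}

```text
time: 16.75
ee_pos: [0.4993, -0.3198, 0.0138]
tcp_rot: [-179.8, 0.2, 170.9]
wrist_force: [0.1, 0.6, 0.0]
opening: 0.0364
grasp_force: 40.3
```

To row units: -0.1 cm / 50 = -0.002, -0.05 cm / 50 = -0.001.

Call:
{"fn": "servo_tool", "kwargs": {"moves": [[0,0,-0.001,0],[0,0,-0.002,0],[0,0,-0.002,0],[0,0,-0.002,0]]}}

```text
time: 17.08
ee_pos: [0.4994, -0.3199, 0.0131]
tcp_rot: [-179.8, 0.2, 170.9]
wrist_force: [-1.2, 0.9, 5.4]
opening: 0.0364
grasp_force: 40.8
```

To row units: 22.8 cm / 50 = 0.456, 21 cm / 50 = 0.42.

Call:
{"fn": "servo_tool", "kwargs": {"moves": [[0,0,0,0],[0,0,0,0],[0,0,0,0],[0,0,0,0],[0,0,0,0],[0,0,0.02,0],[0,0,0.08,0],[0,0,0.16,0],[0,0.02,0.18,0],[-0.014,0.1,0.18,0],[-0.028,0.18,0.18,0],[-0.042,0.26,0.18,0],[-0.056,0.34,0.18,0],[-0.064,0.42,0.18,0],[-0.07,0.456,0.18,0],[-0.07,0.456,0.18,0],[-0.07,0.456,0.18,0]], "claw": 0}}

```text
time: 18.5
ee_pos: [0.4644, -0.0909, 0.1034]
tcp_rot: [-179.8, 0.2, 171.0]
wrist_force: [0.0, -0.3, 0.7]
opening: 0.0856
grasp_force: 0.0
```

```bash
cat > lens.py <<'E'
from h import *
import sys
f,h0,h1=sys.argv[1],int(sys.argv[2]),int(sys.argv[3])
im,o=snap('wrist',f); print(o['ee_pos'],o['tcp_rot'])
hsv=cv2.cvtColor(im,cv2.COLOR_RGB2HSV).astype(int)
m=(hsv[...,0]>=h0)&(hsv[...,0]<=h1)&(hsv[...,1]>110)&(hsv[...,2]>50)
n,l,s,c=cv2.connectedComponentsWithStats(m.astype(np.uint8))
for i in range(1,n):
    if s[i,4]>150:
        x,y,w,h,a=s[i]; print(s[i],[onz('wrist',q,.040,o)[:2].round(4) for q in((x,y+h/2),(x+w,y+h/2),(x+w/2,y),(x+w/2,y+h))],onz('wrist',c[i],.040,o).round(4))
E
python3 lens.py w6 18 35
```

```text
[ 0.46444359 -0.09088726  0.10341338] [-179.83854253    0.2167799   171.03612929]
[236 183  42  40 896] [array([ 0.4608, -0.1064]), array([ 0.4658, -0.0746]), array([ 0.4475, -0.088 ]), array([ 0.4799, -0.0931])] [ 0.4601 -0.0904  0.04  ]
```

View pics/w6.png

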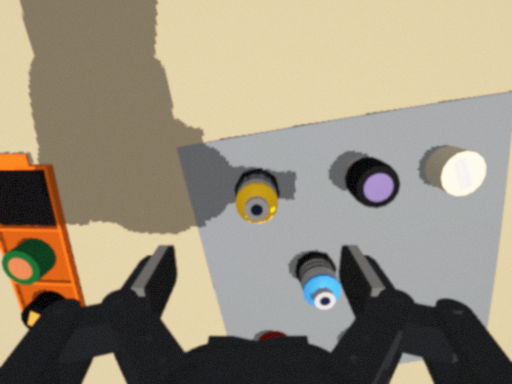

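The yellow lens (257,196) is centred between the fingers at about (0.464, -0.0905). Copper stands in the middle orange pocket (30,260). I'll go down to grip the lens barrel.

To row units: -8.7 cm / 50 = -0.174, -8 cm / 50 = -0.16.

Call:
{"fn": "servo_tool", "kwargs": {"moves": [[-0.001,0.001,-0.05,0],[-0.001,0.001,-0.11,0],[-0.001,0.001,-0.16,0],[-0.001,0.001,-0.174,0],[-0.001,0.001,-0.174,0],[-0.001,0.001,-0.174,0]]}}

```text
time: 19.05
ee_pos: [0.464, -0.0919, 0.0163]
tcp_rot: [-179.8, 0.1, 170.8]
wrist_force: [0.1, -0.2, -0.3]
opening: 0.085
grasp_force: 0.0
```

Call:
{"fn": "servo_tool", "kwargs": {"moves": [[0,0,0,0],[0,0,0,0],[0,0,0,0],[0,0,0,0],[0,0,0,0],[0,0,0,0],[0,0,0,0],[0,0,0,0]], "claw": 1}}

```text
time: 19.72
ee_pos: [0.4641, -0.0913, 0.0163]
tcp_rot: [-179.8, 0.2, 170.9]
wrist_force: [-2.3, -0.9, 5.6]
opening: 0.0316
grasp_force: 39.5
```

To row units: -21.8 cm / 50 = -0.436, -2.5 cm / 50 = -0.05.

Call:
{"fn": "servo_tool", "kwargs": {"moves": [[0,0,0.03,0],[0,0,0.08,0],[0,0,0.14,0],[-0.006,-0.05,0.14,0],[-0.014,-0.11,0.14,0],[-0.02,-0.18,0.14,0],[-0.028,-0.25,0.14,0],[-0.036,-0.32,0.14,0],[-0.044,-0.38,0.14,0],[-0.05,-0.42,0.12,0],[-0.05,-0.436,0.09,0],[-0.05,-0.436,0.08,0],[-0.05,-0.436,0.08,0],[-0.05,-0.436,0.08,0]]}}

```text
time: 20.88
ee_pos: [0.4385, -0.3083, 0.0553]
tcp_rot: [-179.9, 0.1, 170.9]
wrist_force: [0.5, 0.3, -1.6]
opening: 0.0319
grasp_force: 40.2
```

To row units: -3.7 cm / 50 = -0.074, -3.6 cm / 50 = -0.072.

Call:
{"fn": "servo_tool", "kwargs": {"moves": [[0,0,-0.02,0],[0,0,-0.04,0],[0,0,-0.056,0],[0,0,-0.066,0],[0,0,-0.07,0],[0,0,-0.072,0],[0,0,-0.074,0],[0,0,-0.074,0],[0,0,-0.074,0]]}}

```text
time: 21.63
ee_pos: [0.4388, -0.3093, 0.0187]
tcp_rot: [-179.8, 0.1, 170.9]
wrist_force: [-0.6, -0.5, -1.6]
opening: 0.0314
grasp_force: 40.2
```

Call:
{"fn": "servo_tool", "kwargs": {"moves": [[0,0,-0.0016,0],[0,0,-0.0032,0],[0,0,-0.004,0],[0,0,-0.004,0],[0,0,-0.004,0]]}}

```text
time: 22.05
ee_pos: [0.4387, -0.3092, 0.0164]
tcp_rot: [-179.9, 0.1, 170.9]
wrist_force: [0.2, 0.7, -2.7]
opening: 0.0319
grasp_force: 40.3
```

To row units: -0.08 cm / 50 = -0.0016, -0.05 cm / 50 = -0.001.

Call:
{"fn": "servo_tool", "kwargs": {"moves": [[0,0,-0.001,0],[0,0,-0.0016,0],[0,0,-0.0016,0],[0,0,-0.0016,0]]}}

```text
time: 22.38
ee_pos: [0.4387, -0.3092, 0.0163]
tcp_rot: [-179.8, 0.1, 170.9]
wrist_force: [-3.5, 1.9, 5.6]
opening: 0.0319
grasp_force: 40.9
```

To row units: 20.7 cm / 50 = 0.414, 20.5 cm / 50 = 0.41, 0.314 rad / 4 = 0.0785.

Call:
{"fn": "servo_tool", "kwargs": {"moves": [[0,0,0,0],[0,0,0,0],[0,0,0,0],[0,0,0,0],[0,0,0,0],[0,0,0.02,0],[0,0,0.08,0],[0,0,0.14,0],[0.02,0.02,0.18,0],[0.08,0.08,0.18,0.025],[0.14,0.14,0.18,0.05],[0.196,0.196,0.18,0.0785],[0.25,0.25,0.18,0.0785],[0.304,0.304,0.18,0.0785],[0.36,0.36,0.18,0.0785],[0.41,0.41,0.18,0.0785],[0.414,0.414,0.18,0.0785],[0.414,0.414,0.16,0.0785],[0.414,0.414,0.16,0.0785],[0.414,0.414,0.16,0.0785]], "claw": 0}}

```text
time: 24.05
ee_pos: [0.6445, -0.103, 0.0949]
tcp_rot: [-179.9, 0.0, -171.2]
wrist_force: [1.4, 0.2, -0.2]
opening: 0.0857
grasp_force: 0.0
```

```bash
python3 - <<'E'
from meas import *
im,o=snap('wrist','w7'); print(o['ee_pos'],o['tcp_rot'])
hsv=cv2.cvtColor(im,cv2.COLOR_RGB2HSV).astype(int)
m=((hsv[...,0]<=8)|(hsv[...,0]>170))&(hsv[...,1]>110)&(hsv[...,2]>40)
n,l,s,c=cv2.connectedComponentsWithStats(m.astype(np.uint8))
for i in range(1,n):
    if s[i,4]>200:
        x,y,w,h,a=s[i]; print(s[i],onz('wrist',(x+w/2,y+h/2),.02,o).round(4))
E
```

```text
[ 0.6445344  -0.10297109  0.0948909 ] [-1.79867795e+02  2.43190364e-02 -1.71154750e+02]
[ 238  173   46   52 1348] [ 0.6438 -0.1     0.02  ]
[357 218  44  40 863] [0.6634 0.0049 0.02  ]
```

View pics/w7.png

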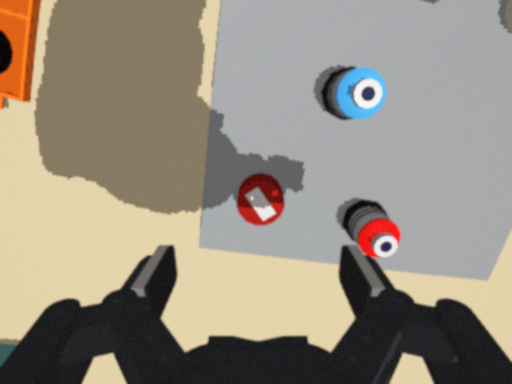

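Steel (261,199) is at about (0.645, -0.101), nearly centred between the fingers. The red lens at (375,235) is clear of them.

To row units: -8.3 cm / 50 = -0.166, -7.8 cm / 50 = -0.156.

Call:
{"fn": "servo_tool", "kwargs": {"moves": [[0.001,0.003,-0.05,0],[0.001,0.003,-0.11,0],[0.001,0.003,-0.156,0],[0.001,0.003,-0.166,0],[0.001,0.003,-0.166,0],[0.001,0.003,-0.166,0]]}}

```text
time: 24.6
ee_pos: [0.6463, -0.1014, 0.0141]
tcp_rot: [-179.8, 0.2, -171.2]
wrist_force: [0.1, 0.7, 0.8]
opening: 0.0855
grasp_force: 0.0
```

Call:
{"fn": "servo_tool", "kwargs": {"moves": [[0,0,0,0],[0,0,0,0],[0,0,0,0],[0,0,0,0],[0,0,0,0],[0,0,0,0],[0,0,0,0]], "claw": 1}}

```text
time: 25.18
ee_pos: [0.6467, -0.1008, 0.0138]
tcp_rot: [-179.8, 0.2, -171.1]
wrist_force: [-0.9, 0.7, 5.5]
opening: 0.0365
grasp_force: 39.8
```

To row units: 43.8 cm / 50 = 0.876, 41.5 cm / 50 = 0.83.

Call:
{"fn": "servo_tool", "kwargs": {"moves": [[0,0,0.04,0],[0,0,0.1,0],[0,0,0.16,0],[-0.01,0.06,0.18,0],[-0.022,0.13,0.18,0],[-0.036,0.2,0.18,0],[-0.048,0.27,0.18,0],[-0.06,0.34,0.18,0],[-0.072,0.41,0.18,0],[-0.086,0.48,0.18,0],[-0.098,0.55,0.18,0],[-0.11,0.62,0.18,0],[-0.124,0.69,0.18,0],[-0.138,0.76,0.18,0],[-0.15,0.83,0.16,0],[-0.158,0.876,0.12,0],[-0.158,0.876,0.1,0],[-0.158,0.876,0.1,0],[-0.158,0.876,0.1,0]]}}

```text
time: 26.77
ee_pos: [0.5668, 0.3369, 0.0621]
tcp_rot: [-179.8, 0.0, -171.1]
wrist_force: [-0.4, 0.1, 0.1]
opening: 0.036
grasp_force: 40.3
```

```bash
python3 - <<'E'
from h import *
im,o=snap('wrist','w8'); print(list(o['ee_pos']),list(o['tcp_rot']))
E
```

```text
[np.float64(0.5667597620153391), np.float64(0.3368630176381032), np.float64(0.062127420806407374)] [np.float64(-179.8031704082991), np.float64(0.041913578470002766), np.float64(-171.086674437854)]
```

View pics/w8.png

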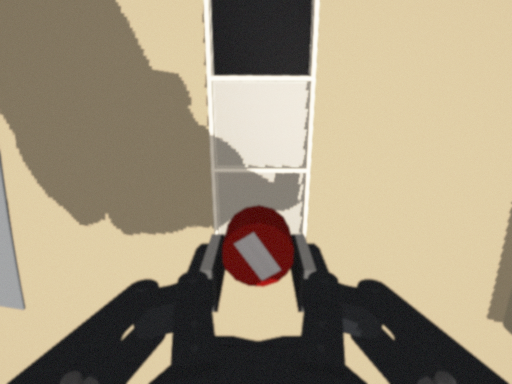

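The wrist view shows steel in the grip above the far white pocket. The dividers are at rows 170 (columns 214–307) and 77 (columns 211–314).

```bash
python3 - <<'E'
from h import *
o=dict(ee_pos=np.array([.56676,.336863,.062127]),tcp_rot=[-179.803,.0419,-171.0867])
q=[onz('wrist',p,.009,o)[:2] for p in[(214,170),(307,170),(211,77),(314,77)]]
a=(q[0]+q[1])/2;b=(q[2]+q[3])/2;d=a-b;c=(a+b)/2;print(a,b,c,d,np.degrees(np.arctan2(d[1],d[0])));print(c+d,c-d)
E
```

```text
[0.53683665 0.33451529] [0.47610955 0.32613404] [0.5064731  0.33032467] [0.0607271  0.00838124] 7.858027321993165
[0.56720021 0.33870591] [0.445746   0.32194342]
```

Call:
{"fn": "servo_tool", "kwargs": {"moves": [[0,0.002,-0.02,0],[0,0.002,-0.04,0],[0,0.002,-0.06,0],[0,0.002,-0.08,0],[0,0.002,-0.088,0],[0,0.002,-0.092,0],[0,0.002,-0.095,0],[0,0.002,-0.095,0],[0,0.002,-0.095,0]]}}

```text
time: 27.57
ee_pos: [0.5674, 0.3385, 0.0155]
tcp_rot: [-179.9, 0.2, -171.1]
wrist_force: [0.4, -0.7, -0.5]
opening: 0.036
grasp_force: 40.3
```

To row units: -0.2 cm / 50 = -0.004, -0.15 cm / 50 = -0.003.

Call:
{"fn": "servo_tool", "kwargs": {"moves": [[0,0,-0.0016,0],[0,0,-0.003,0],[0,0,-0.004,0],[0,0,-0.004,0],[0,0,-0.004,0]]}}

```text
time: 27.98
ee_pos: [0.5674, 0.3385, 0.0139]
tcp_rot: [-179.9, 0.2, -171.1]
wrist_force: [-1.1, -0.9, 5.7]
opening: 0.0361
grasp_force: 40.8
```

Call:
{"fn": "servo_tool", "kwargs": {"moves": [[0,0,0,0],[0,0,0,0],[0,0,0,0],[0,0,0,0],[0,0,0,0],[0,0,0.02,0],[0,0,0.08,0],[0,0,0.14,0],[0,-0.02,0.18,0],[-0.004,-0.1,0.18,0],[-0.008,-0.18,0.18,0],[-0.01,-0.26,0.18,0],[-0.014,-0.34,0.18,0],[-0.016,-0.42,0.18,0],[-0.02,-0.5,0.18,0],[-0.022,-0.58,0.18,0],[-0.024,-0.66,0.18,0],[-0.026,-0.74,0.18,0],[-0.026,-0.772,0.18,0],[-0.026,-0.772,0.18,0]], "claw": 0}}

```text
time: 29.65
ee_pos: [0.5541, -0.0511, 0.1041]
tcp_rot: [-179.8, 0.2, -171.3]
wrist_force: [-0.8, 0.5, -0.1]
opening: 0.0854
grasp_force: 0.0
```

Call:
{"fn": "servo_tool", "kwargs": {"moves": [[0,0,0,0],[0,0,0,0]]}}

```text
time: 29.82
ee_pos: [0.5543, -0.0471, 0.1036]
tcp_rot: [-179.9, 0.2, -171.1]
wrist_force: [-0.0, 0.2, 0.3]
opening: 0.0854
grasp_force: 0.0
```

```bash
python3 lens.py w9 95 115
```

```text
[ 0.55432047 -0.04705959  0.10358711] [-1.79861446e+02  1.51817303e-01 -1.71096430e+02]
[236 182  42  40 824] [array([ 0.555 , -0.0634]), array([ 0.55  , -0.0316]), array([ 0.5367, -0.05  ]), array([ 0.5691, -0.0449])] [ 0.5494 -0.0482  0.04  ]
```

The blue lens is centred at about (0.5535, -0.0475), matching the triangulation and the gripper position. I'll go down and grip it.

To row units: -8.7 cm / 50 = -0.174, -0.05 cm / 50 = -0.001.

Call:
{"fn": "servo_tool", "kwargs": {"moves": [[-0.001,0,-0.05,0],[-0.001,0,-0.11,0],[-0.001,0,-0.16,0],[-0.001,0,-0.174,0],[-0.001,0,-0.174,0],[-0.001,0,-0.174,0]]}}

```text
time: 30.37
ee_pos: [0.554, -0.0469, 0.0171]
tcp_rot: [-179.8, 0.1, -171.0]
wrist_force: [0.2, 0.2, 0.8]
opening: 0.0857
grasp_force: 0.0
```

Call:
{"fn": "servo_tool", "kwargs": {"moves": [[0,0,0,0],[0,0,0,0],[0,0,0,0],[0,0,0,0],[0,0,0,0],[0,0,0,0],[0,0,0,0],[0,0,0,0]], "claw": 1}}

```text
time: 31.03
ee_pos: [0.5541, -0.0478, 0.0171]
tcp_rot: [-179.8, 0.2, -171.1]
wrist_force: [-1.7, 0.3, 5.9]
opening: 0.0318
grasp_force: 39.5
```

To row units: 36.8 cm / 50 = 0.736, -10.8 cm / 50 = -0.216.

Call:
{"fn": "servo_tool", "kwargs": {"moves": [[0,0,0.03,0],[0,0,0.08,0],[0,0,0.14,0],[-0.016,0.054,0.16,0],[-0.034,0.12,0.16,0],[-0.054,0.186,0.16,0],[-0.074,0.252,0.16,0],[-0.094,0.32,0.16,0],[-0.114,0.388,0.16,0],[-0.134,0.456,0.16,0],[-0.154,0.524,0.16,0],[-0.174,0.592,0.16,0],[-0.194,0.66,0.16,0],[-0.21,0.714,0.14,0],[-0.216,0.736,0.1,0],[-0.216,0.736,0.08,0],[-0.216,0.736,0.08,0],[-0.216,0.736,0.08,0]]}}

```text
time: 32.53
ee_pos: [0.4454, 0.3193, 0.0557]
tcp_rot: [-179.8, 0.0, -171.1]
wrist_force: [-0.1, 0.7, -0.5]
opening: 0.032
grasp_force: 40.1
```

Call:
{"fn": "servo_tool", "kwargs": {"moves": [[0,0,-0.02,0],[0,0,-0.04,0],[0,0,-0.056,0],[0,0,-0.066,0],[0,0,-0.07,0],[0,0,-0.074,0],[0,0,-0.076,0],[0,0,-0.076,0],[0,0,-0.076,0]]}}

```text
time: 33.28
ee_pos: [0.4458, 0.3204, 0.0184]
tcp_rot: [-179.9, 0.1, -171.1]
wrist_force: [-0.2, 0.1, -1.3]
opening: 0.0318
grasp_force: 40.1
```

To row units: -0.2 cm / 50 = -0.004, -0.15 cm / 50 = -0.003.

Call:
{"fn": "servo_tool", "kwargs": {"moves": [[0,0,-0.0016,0],[0,0,-0.003,0],[0,0,-0.004,0],[0,0,-0.004,0],[0,0,-0.004,0]]}}

```text
time: 33.7
ee_pos: [0.4459, 0.3205, 0.0171]
tcp_rot: [-179.9, 0.2, -171.1]
wrist_force: [-2.0, -0.4, 5.8]
opening: 0.0315
grasp_force: 40.8
```

To row units: 18 cm / 50 = 0.36, -15 cm / 50 = -0.3.

Call:
{"fn": "servo_tool", "kwargs": {"moves": [[0,0,0,0],[0,0,0,0],[0,0,0,0],[0,0,0,0],[0,0,0,0],[0,0,0.02,0],[0,0,0.08,0],[0,0,0.16,0],[0,0,0.24,0],[-0.06,-0.06,0.3,0],[-0.12,-0.12,0.36,0],[-0.18,-0.18,0.36,0],[-0.22,-0.24,0.36,0],[-0.22,-0.3,0.36,0],[-0.22,-0.3,0.36,0],[-0.22,-0.3,0.36,0]], "claw": 0}}

```text
time: 35.03
ee_pos: [0.3356, 0.1692, 0.1976]
tcp_rot: [-179.9, 0.3, -171.3]
wrist_force: [-0.3, 0.4, -0.1]
opening: 0.0853
grasp_force: 0.0
```

```bash
python3 - <<'E'
from h import *
a,_=snap('scene','s9'); b,_=snap('side','d9')
A=cv2.resize(a[90:310,130:430],(800,587),interpolation=cv2.INTER_CUBIC); B=cv2.resize(b[105:355,110:400],(680,586),interpolation=cv2.INTER_CUBIC)
cv2.imwrite('pics/s9c.png',A[:,:,::-1]); cv2.imwrite('pics/d9c.png',B[:,:,::-1])
E
```

```text
(no output)
```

View pics/s9c.png

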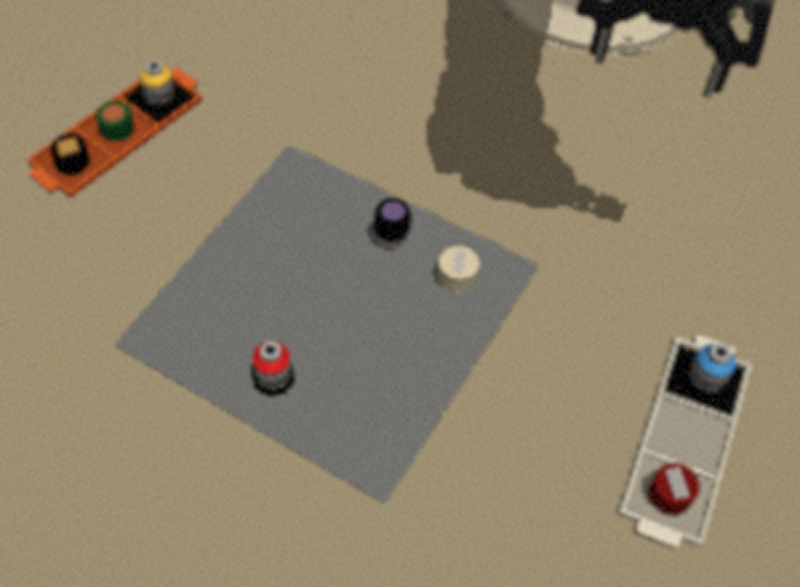

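View pics/d9c.png

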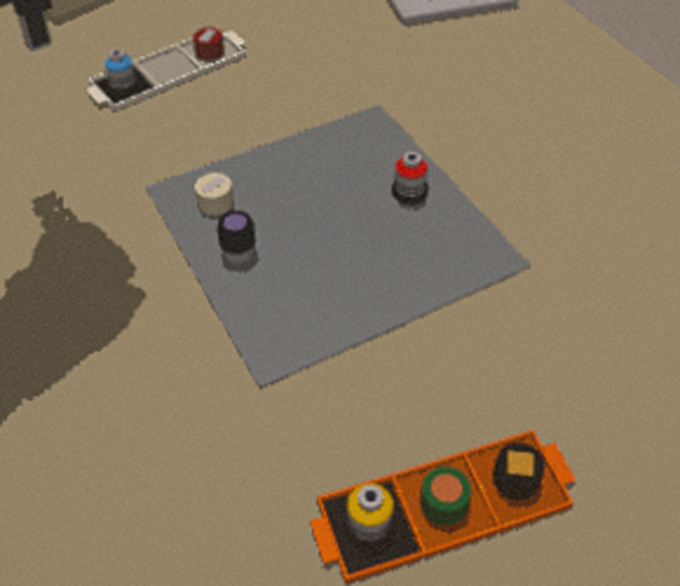

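Both views show all five wanted items upright in their pockets. In the scene crop, yellow is at (157,85), copper at (115,120), brass at (70,152), blue at (715,368) and steel at (675,487). The red lens, eyepiece and spare are undisturbed on the mat, so I'll hand the job in.

```bash
python3 -c "
from workcell import *
print(job_done())"
```

```text
the job is handed in; nothing more can be done
None
```

Both kits are made up and the job is handed in: all five items stand upright in the pockets asked for, and the red lens, eyepiece and spare mount stayed where they were; about 35 s of the 120 s was used.

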